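# Raise the laser stand and lock it

### The job

Set the laser stand on the desk to its working height: take its black knob, pull the telescoping mast out, and turn it clockwise (seen from above) until the spring lock button clicks out through the hole in the orange collar, so that the mast stays up by itself when you let go. The takeaway cup, the tape measure, the laser and the spirit level are to be left where they are.

Things in the scene. Friction and masses are not known exactly. Their poses are not given: they have to be found in the camera images.
- stand: Instrument stand screwed to the desk: round steel foot (dia 136, 12 thick), upright grey sleeve (dia 49) topped by an orange collar (dia 52, top 148 above the desk). Origin: centre of the underside of the foot, on the mast's vertical axis; z up, +x towards the lock hole. The mast turns endlessly in the sleeve (under 0.1 N m); its angle is not reported.
- knob (a point): Centre of the black ribbed round knob on the mast, on its axis. Knob: dia 46, 30 tall (15 above and below this point), 10 clear of the collar when down; on it a brass stud (dia 16, ending 32 above this point). The point rises with the mast (173 above the desk when down, about 281 when locked) but does not turn with it; it is reported even while the knob is held.
- lift (a joint): How far the mast is drawn out, m: 0 fully down (start), stop at 0.1115. Mast and knob weigh 0.35 to 0.6 kg, slide with under 2 N of friction when moved slowly, and sink back when let go unlocked. Locked, the mast is blocked in turning (play about 0.1 rad either way; it then resists with over 0.3 N m, do not force it past 1 N m) and cannot sink: let go, it rests at about 0.1075.
- lock_hole (a point): Centre of the lock hole in the collar (12 wide, 14.5 tall). A sprung 8 mm red button sits on the mast, hidden in the sleeve, at an unknown angle 0.4 to 2.2 rad counter-clockwise (from above) of this hole at the start. With lift between 0.108 and 0.1135 (so also at the stop) and the button within 0.08 rad of the hole it springs out 6 mm by itself. Site axes as the stand's.
- cup: black takeaway cup with lid, dia 85 mm, 107 mm tall; bystander. Origin: centre of its underside, z up.
- tape: yellow tape measure, 72 x 42 x 66 mm; bystander. Origin: centre of its underside, z up.
- laser: grey and orange laser level, 95 x 62 x 80 mm; bystander. Origin: centre of its underside, z up.
- level: yellow spirit level standing on edge, 400 x 24 x 55 mm tall; bystander. Origin: centre of its underside, z up.
There are look-alikes about, which are no part of the job. Of the things shaped like the stand, the steel one is meant.

How it is judged:
At the end, for the whole second after the job is handed in: The mast stands by itself, at rest and let go, drawn out 104 to 114.5 mm (held by its lock button in the hole; an unlocked mast sinks back) (value of joint lift between 0.104 and 0.1145 m and velocity of joint lift between -0.005 and 0.005 m/s); the robot touches nothing.
It fails at once if a bystander (cup, tape measure, laser, spirit level) is shifted by more than 30 mm or knocked over (distance of any of cup, tape, laser, level from where it was at the start of the episode above 0.03 m or angle between any of cup, tape, laser, level's own z axis and vertical above 0.6 rad).
It also fails if it takes over 64 s, if anything falls off the work surface, if the arm or the gripper's body presses on something with over 40 N, if the wrist force passes 120 N, or if a joint passes its speed limit or range.

### The arm

A 6-joint arm with a two-finger parallel gripper is mounted at the origin on the work surface. World frame = base frame: x ahead of the robot, y to its left, z up, the work surface at z = 0. Lengths are in m, angles in rad, forces in N, time in s.
With the tool pointing down it reaches from about 0.375 to 0.9 m from the base axis. Payload 3.1 kg.
Tool frame: the origin (TCP) lies between the finger pads; the fingertips stand tcp_to_tips ahead of it and the grasp point (between the pads) lies 5 mm behind it (tcp_to_tips is the distance from the TCP to the fingertips, in m); z points along the fingers, y is the line along which they close (so a half turn about z gives the same grasp; the last joint's range is limited). The gripper opens to 85 mm and grips with 20 to 120 N. Pads are 22 mm wide; open, the fingers measure 114 mm over their backs; the gripper's body (76 mm by 85 mm) begins 54 mm behind the grasp point. The pads swing forward as they close: fully open they stand 13 mm farther back than shut.
Start: joints at [-1.403, 0.527, 1.433, -0, 1.181, -0.178], TCP at [0.212, -0.588, 0.245] pointing down, gripper open.
Joint ranges: [-3.08, 3.08], [-0.75, 2.2], [0.22, 2.44], [-1.43, 4.57], [0, 2.65], [-2.85, 2.85]. Speed limits (rad/s): [2.79, 2.79, 3.14, 3.14, 3.14, 3.14].

### API

Orientations are given as a unit quaternion [w, x, y, z].
In Python, from plant import read_state, camera, camera_params, close_job, tcp_to_tips gives the robot as it stands.
- The arm moves only by the tool drive_tool, never from a script. Its argument "motion" is a list of rows, each an object with "travel": the shift along the tool's x, y, z in units of 1000 mm (1.0 is 1000 mm), a list of three; "twist": the turn, a rotation vector about the tool's x, y, z in units of 30 degrees (1.0 is 30 degrees), a list of three; "grip": the closure, from -1 (fully open) to 1 (shut), so that 0 is half open. In form: [{"travel": [x, y, z], "twist": [ax, ay, az], "grip": grip}, ...]. A call has 1 to 10 rows; each row is the pose to reach, as a shift and turn from the pose commanded when the call began, along the tool's axes at that moment; what a row does not reach only later rows make up. A row lasts 1/12 s, in which the tool goes at most 41.7 mm and 7.16 degrees, less where a joint would pass 70% of its speed; a pose out of reach is approached as far as the arm can. A call with a number of a shift or a turn outside -1 to 1 is refused whole. A call with a gripper value outside its range is refused whole. The fingers move at their own pace and stop on an object; "newtons" is the grip in N (left out, the last holds). Time passes only in rows, so rows that repeat a pose let the fingers close. It gives the time, the measured TCP pose, the force, the opening and the grip force at its end, in the units of the state.
- read_state(): the state, without advancing time (a new reading comes with each control period).
- camera(name): name is "scene" or "top"; returns the picture (400x640x3 uint8, red, green, blue); there is no depth.
- camera_params(name): a dict with "fx", "fy", "cx", "cy" (pixels), "R" (3x3) and "t" (3): a world point X has camera coordinates R X + t. Camera axes: x right, y down, z forward; pixel columns grow to the right and rows downward; lengths in m; the calibration is good to about 2 mm. A picture is of the moment at which its call begins. camera_params takes no time and is no camera call.
- close_job(): hands the job in; it is judged then, once.
The state is a dict: "clock": time; "qpos": joint angles; "qd": joint speeds; "joint_efforts": joint torques, N m; "tcp_pos": TCP position; "orientation": TCP orientation; "force": force on the tool from outside, world axes, zero at the start; "ft_torque": the same for the moment, N m; "opening": finger opening in m; "finger_force": force on a finger pad.
Only numpy, scipy, OpenCV 4.12 (cv2) and the standard library are available. Lean on these libraries where they do the work, as an engineer would, in place of code of your own. Each camera call takes 0.05 s, during which the arm holds its last target. There are 200 camera calls.

## Working session

There is one attempt and no reset: what is moved stays moved. The work goes in short steps, Python scripts to look and compute and a tool call to move; the robot and the scene stay as the last step left them, time stands still between calls to the robot, and variables do not carry over. Pictures are saved under pics/ and viewed, at most 10 in all, crops included, and the job is handed in when it is done.

Besides the shell and the picture viewer there is one more tool, called after ">>>" as name(argument=value, ...), one argument or row to a line, values as JSON. drive_tool: Moves the arm, as the interface text tells. Its arguments: {"type":"object","properties":{"motion":{"type":"array"},"newtons":{"type":"number"}},"required":["motion"]}

```bash
mkdir -p pics; python3 - <<'E'
from plant import *
import cv2,numpy as np
for n in("scene","top"):
    cv2.imwrite(f"pics/{n}0.png",camera(n)[:,:,::-1]); p=camera_params(n)
    print(n,p)
print(read_state(),tcp_to_tips)
E
```

```text
scene {'fx': 434.2312869725509, 'fy': 434.2312869725509, 'cx': 321.0115182599737, 'cy': 200.81277853069906, 'R': array([[-0.67688736,  0.73603795, -0.00846384],
       [ 0.61921171,  0.5631573 , -0.54720262],
       [-0.39799542, -0.37563545, -0.83695738]]), 't': array([ 0.36831147, -0.2443904 ,  1.5830209 ])}
top {'fx': 477.2104488154086, 'fy': 477.2104488154086, 'cx': 319.9413235183872, 'cy': 193.70221976349515, 'R': array([[-0.01507174, -0.99986803, -0.00606353],
       [-0.99590522,  0.01555206, -0.0890557 ],
       [ 0.08913825,  0.00469648, -0.99600819]]), 't': array([0.01272455, 0.5342762 , 1.52759748])}
{'clock': 0.1, 'qpos': array([-1.40248598e+00,  5.28331840e-01,  1.43378261e+00, -1.48071569e-05,
        1.18138145e+00, -1.78492092e-01]), 'qd': array([-9.77630893e-05,  4.22108327e-04, -2.16464390e-03, -2.86790791e-04,
        8.36427113e-04, -5.33505164e-04]), 'joint_efforts': array([-7.16442573e-04, -4.43303776e+01, -1.78586841e+01, -2.44229150e-04,
        3.88427390e-03, -4.29304208e-06]), 'tcp_pos': array([ 0.21235678, -0.5871643 ,  0.24445417]), 'orientation': array([-9.51646831e-04,  9.85002709e-01,  1.72536249e-01, -2.00193668e-06]), 'force': array([-0.42658408,  0.04263753, -0.26809   ]), 'ft_torque': array([-0.00618686,  0.00325933,  0.01972645]), 'finger_force': 0.0, 'opening': 0.085515294986869} 0.014
```

View pics/scene0.png

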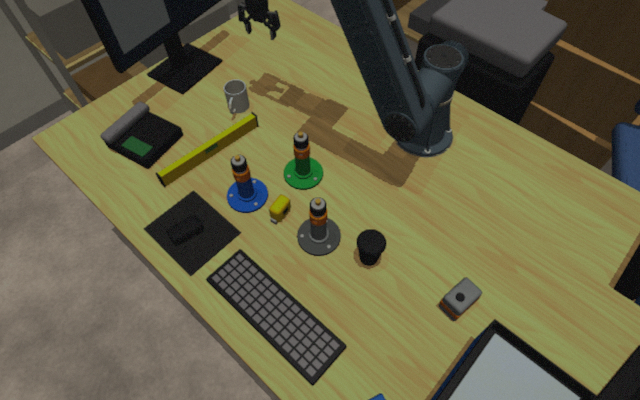

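View pics/top0.png

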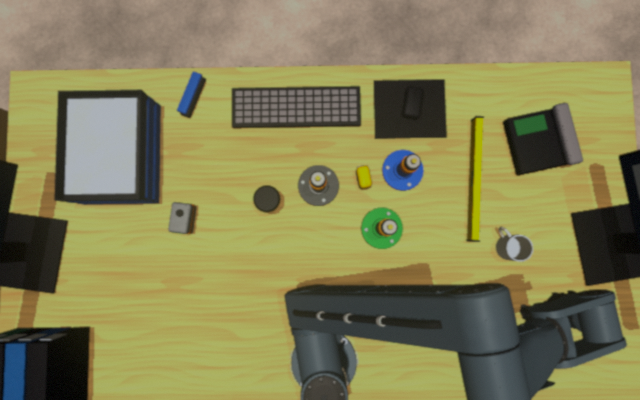

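Three look-alikes in the top view: grey steel foot (318,183), blue foot (404,170) and green foot (383,228). In the scene view they are at (319,235), (247,194) and (303,172). I choose the steel one, and the close crop will check it.

```bash
cat > h.py <<'E'
import numpy as np,cv2
from plant import *
def ray(n,u,v,z):
    p=camera_params(n);R,t=p["R"],p["t"]
    d=R.T@np.array([(u-p["cx"])/p["fx"],(v-p["cy"])/p["fy"],1]);c=-R.T@t
    return c+d*(z-c[2])/d[2]
def proj(n,X):
    p=camera_params(n);x=p["R"]@X+p["t"]
    return np.array([p["fx"]*x[0]/x[2]+p["cx"],p["fy"]*x[1]/x[2]+p["cy"]])
E
python3 - <<'E'
from h import *
a=cv2.imread("pics/top0.png")[150:220,280:350];b=cv2.imread("pics/scene0.png")[185:255,285:355]
cv2.imwrite("pics/crop.png",cv2.resize(np.hstack([a,b]),None,fx=5.5,fy=5.5,interpolation=cv2.INTER_CUBIC))
for n,u,v in(("top",319,185),("scene",319,236)):print(n,"foot",ray(n,u,v,.012))
for n,u,v in(("top",318,178),("scene",318,201)):print(n,"stud top",ray(n,u,v,.205))
E
```

```text
top foot [0.56418673 0.00723843 0.012     ]
scene foot [0.56823955 0.01387081 0.012     ]
top stud top [0.56366169 0.0085756  0.205     ]
scene stud top [0.56619086 0.01151447 0.205     ]
```

View pics/crop.png

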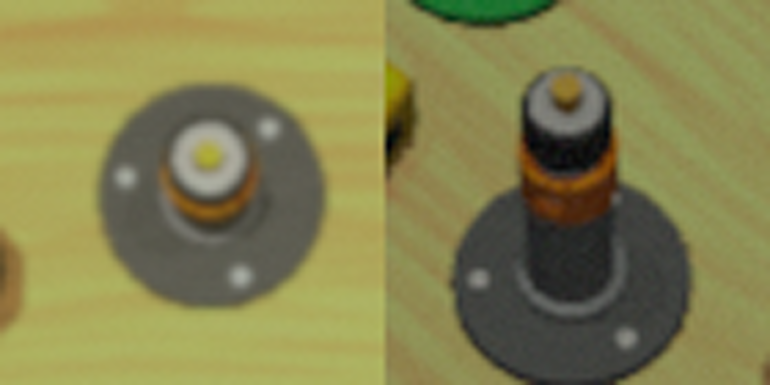

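The crop confirms it: a grey steel foot with an orange collar and a black knob. The stud top is at about (317.6,178) in the top view and (318,200) in the scene view. Both views put the axis near (0.565, 0.009), which agrees with the known heights. I'll raise, travel over and turn back (CCW), which leaves wrist range for the clockwise turn.

>>> drive_tool(
  motion=[
    {"travel":[0,0,-0.035],"twist":[0,0,0],"grip":-1},
    {"travel":[0,0,-0.06],"twist":[0,0,-0.2],"grip":-1},
    {"travel":[0.534,-0.44,-0.06],"twist":[0,0,-2.9],"grip":-1},
    {"travel":[0.534,-0.44,-0.06],"twist":[0,0,-2.9],"grip":-1},
    {"travel":[0.534,-0.44,-0.06],"twist":[0,0,-2.9],"grip":-1},
    {"travel":[0.534,-0.44,-0.06],"twist":[0,0,-2.9],"grip":-1},
    {"travel":[0.534,-0.44,-0.06],"twist":[0,0,-2.9],"grip":-1},
    {"travel":[0.534,-0.44,-0.06],"twist":[0,0,-2.9],"grip":-1},
    {"travel":[0.534,-0.44,-0.06],"twist":[0,0,-2.9],"grip":-1},
    {"travel":[0.534,-0.44,-0.06],"twist":[0,0,-2.9],"grip":-1},
  ],
  newtons=40,
)

```text
out of range: row 3 has -2.9, outside -1 to 1
```

>>> drive_tool(
  motion=[
    {"travel":[0,0,-0.035],"twist":[0,0,0],"grip":-1},
    {"travel":[0,0,-0.06],"twist":[0,0,-0.2],"grip":-1},
    {"travel":[0.267,-0.22,-0.06],"twist":[0,0,-1],"grip":-1},
    {"travel":[0.267,-0.22,-0.06],"twist":[0,0,-1],"grip":-1},
    {"travel":[0.267,-0.22,-0.06],"twist":[0,0,-1],"grip":-1},
    {"travel":[0.267,-0.22,-0.06],"twist":[0,0,-1],"grip":-1},
    {"travel":[0.267,-0.22,-0.06],"twist":[0,0,-1],"grip":-1},
    {"travel":[0.267,-0.22,-0.06],"twist":[0,0,-1],"grip":-1},
    {"travel":[0.267,-0.22,-0.06],"twist":[0,0,-1],"grip":-1},
    {"travel":[0.267,-0.22,-0.06],"twist":[0,0,-1],"grip":-1},
  ],
  newtons=40,
)

```text
clock: 0.93
tcp_pos: [0.3827, -0.2989, 0.3051]
orientation: [-0.0, 0.907, 0.421, -0.0]
force: [0.7, -0.5, -0.0]
opening: 0.0852
finger_force: 0.0
```

```bash
cat >> h.py <<'E'
from scipy.spatial.transform import Rotation as Ro
def totool(target):
    s=read_state();q=s["orientation"];R=Ro.from_quat([q[1],q[2],q[3],q[0]]).as_matrix()
    print("clock",s["clock"],"tcp",s["tcp_pos"].round(4),"yaw",np.arctan2(R[1,0],R[0,0]).round(3),"q6",s["qpos"][5].round(3),"F",s["force"].round(2),"T",s["ft_torque"].round(3),"open",s["opening"].round(4))
    print("tool d",(R.T@(np.array(target)-s["tcp_pos"])).round(4))
E
python3 -c "
from h import *
totool([.5645,.009,.305])"
```

```text
Traceback (most recent call last):
  File "h.py", line 13, in totool
    print("clock",s["clock"],"tcp",s["tcp_pos"].round(4),"yaw",np.arctan2(R[1,0],R[0,0]).round(3),"q6",s["qpos"][5].round(3),"F",s["force"].round(2),"T",s["ft_torque"].round(3),"open",s["opening"].round(4))
                                                                                                                                                                                        ^^^^^^^^^^^^^^^^^^
AttributeError: 'float' object has no attribute 'round'
```

```bash
sed -i 's/s\["opening"\].round(4)/round(s["opening"],4)/' h.py
python3 -c "
from h import *
totool([.5645,.009,.305])"
```

```text
clock 0.9333 tcp [ 0.3827 -0.2989  0.3051] yaw 0.87 q6 -0.193 F [ 0.65 -0.49 -0.01] T [-0.017 -0.036 -0.018] open 0.0852
tool d [ 3.525e-01 -5.960e-02  2.000e-04]
```

>>> drive_tool(
  motion=[
    {"travel":[0.353,-0.06,0],"twist":[0,0,-1],"grip":-1},
    {"travel":[0.353,-0.06,0],"twist":[0,0,-1],"grip":-1},
    {"travel":[0.353,-0.06,0],"twist":[0,0,-1],"grip":-1},
    {"travel":[0.353,-0.06,0],"twist":[0,0,-1],"grip":-1},
    {"travel":[0.353,-0.06,0],"twist":[0,0,-1],"grip":-1},
    {"travel":[0.353,-0.06,0],"twist":[0,0,-1],"grip":-1},
    {"travel":[0.353,-0.06,0],"twist":[0,0,-1],"grip":-1},
    {"travel":[0.353,-0.06,0],"twist":[0,0,-1],"grip":-1},
    {"travel":[0.353,-0.06,0],"twist":[0,0,-1],"grip":-1},
  ],
)

```text
clock: 1.68
tcp_pos: [0.5652, 0.0114, 0.305]
orientation: [-0.0, 0.766, 0.643, 0.001]
force: [0.2, -0.5, -0.0]
opening: 0.0854
finger_force: 0.0
```

>>> drive_tool(
  motion=[
    {"travel":[0,0,0],"twist":[0,0,-0.2],"grip":-1},
    {"travel":[0,0,0],"twist":[0,0,-0.4],"grip":-1},
    {"travel":[0,0,0],"twist":[0,0,-0.6],"grip":-1},
    {"travel":[0,0,0],"twist":[0,0,-0.9],"grip":-1},
    {"travel":[0,0,0],"twist":[0,0,-0.9],"grip":-1},
    {"travel":[0,0,0],"twist":[0,0,-0.9],"grip":-1},
  ],
)

```text
clock: 2.18
tcp_pos: [0.5636, 0.0078, 0.3048]
orientation: [-0.001, 0.595, 0.803, -0.0]
force: [0.1, 0.1, 0.0]
opening: 0.0854
finger_force: 0.0
```

```bash
python3 - <<'E'
from h import *
totool([.5645,.009,.305])
ims=[]
for n in("scene","top"):
    im=camera(n)[:,:,::-1]; u,v=proj(n,np.array([.5645,.009,.22])).astype(int)
    for X in([.5645,.009,.205],[.5645,.009,.012]):print(n,proj(n,np.array(X)).round(1))
    print(n,u,v);ims.append(cv2.resize(im[v-45:v+55,u-45:u+55],None,fx=4,fy=4,interpolation=cv2.INTER_CUBIC))
cv2.imwrite("pics/c2.png",np.hstack(ims))
E
```

```text
clock 2.1833 tcp [0.5636 0.0078 0.3048] yaw 1.866 q6 -0.479 F [0.08 0.08 0.04] T [ 0.007 -0.039  0.035] open 0.0854
tool d [ 0.0009  0.0012 -0.0002]
scene [317.7 200.1]
scene [318.7 234.3]
scene 317 197
top [317.8 177.7]
top [318.5 184.9]
top 317 177
```

View pics/c2.png

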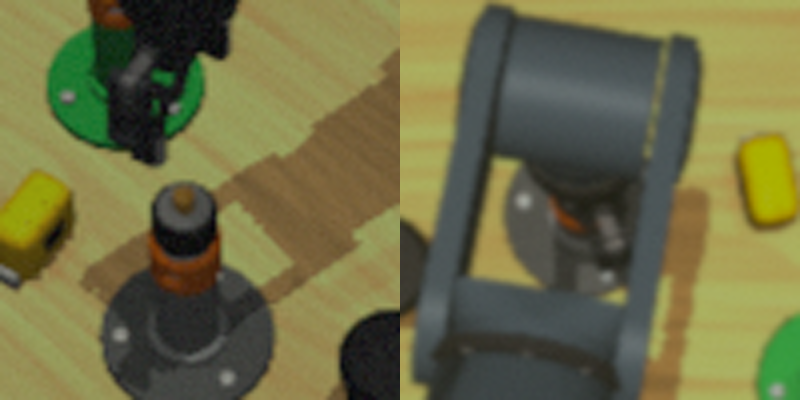

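In the scene half of the crop the stud top is at full-image (317.8,200), against a prediction of (317.7,200.1). The open fingers straddle it from above. I'll descend and grip.

>>> drive_tool(
  motion=[
    {"travel":[0.001,0.001,0.035],"twist":[0,0,0],"grip":-1},
    {"travel":[0.001,0.001,0.07],"twist":[0,0,0],"grip":-1},
    {"travel":[0.001,0.001,0.1],"twist":[0,0,0],"grip":-1},
    {"travel":[0.001,0.001,0.125],"twist":[0,0,0],"grip":-1},
    {"travel":[0.001,0.001,0.134],"twist":[0,0,0],"grip":-1},
    {"travel":[0.001,0.001,0.134],"twist":[0,0,0],"grip":-1},
    {"travel":[0.001,0.001,0.134],"twist":[0,0,0],"grip":-1},
  ],
)

```text
clock: 2.87
tcp_pos: [0.5651, 0.0087, 0.1717]
orientation: [0.0, 0.596, 0.803, 0.0]
force: [1.1, -0.5, 0.4]
opening: 0.0853
finger_force: 0.0
```

>>> drive_tool(
  motion=[
    {"travel":[0,0,0],"twist":[0,0,0],"grip":1},
    {"travel":[0,0,0],"twist":[0,0,0],"grip":1},
    {"travel":[0,0,0],"twist":[0,0,0],"grip":1},
    {"travel":[0,0,0],"twist":[0,0,0],"grip":1},
    {"travel":[0,0,0],"twist":[0,0,0],"grip":1},
    {"travel":[0,0,0],"twist":[0,0,0],"grip":1},
    {"travel":[0,0,0],"twist":[0,0,0],"grip":1},
    {"travel":[0,0,0],"twist":[0,0,0],"grip":1},
  ],
  newtons=50,
)

```text
clock: 3.53
tcp_pos: [0.5659, 0.0087, 0.1731]
orientation: [0.002, 0.596, 0.803, 0.001]
force: [0.0, 0.3, 7.2]
opening: 0.0446
finger_force: 50.7
```

```bash
python3 -c "
from h import *
totool([.5645,.009,.171])"
```

```text
clock 3.5333 tcp [0.5659 0.0087 0.1731] yaw 1.865 q6 -0.477 F [0.02 0.29 7.2 ] T [0.011 0.172 0.061] open 0.0446
tool d [ 0.0007 -0.0013  0.0021]
```

>>> drive_tool(
  motion=[
    {"travel":[0,0,-0.008],"twist":[0,0,0],"grip":1},
    {"travel":[0,0,-0.02],"twist":[0,0,0],"grip":1},
    {"travel":[0,0,-0.034],"twist":[0,0,0],"grip":1},
    {"travel":[0,0,-0.048],"twist":[0,0,0],"grip":1},
    {"travel":[0,0,-0.062],"twist":[0,0,0],"grip":1},
    {"travel":[0,0,-0.076],"twist":[0,0,0],"grip":1},
    {"travel":[0,0,-0.09],"twist":[0,0,0],"grip":1},
    {"travel":[0,0,-0.1],"twist":[0,0,0],"grip":1},
    {"travel":[0,0,-0.107],"twist":[0,0,0],"grip":1},
    {"travel":[0,0,-0.107],"twist":[0,0,0],"grip":1},
  ],
)

```text
clock: 4.37
tcp_pos: [0.5656, 0.0088, 0.2798]
orientation: [0.001, 0.596, 0.803, 0.001]
force: [4.6, 0.2, -2.6]
opening: 0.0447
finger_force: 53.2
```

```bash
python3 -c "
from h import *
totool([.5645,.009,.2837])"
```

```text
clock 4.3667 tcp [0.5656 0.0088 0.2798] yaw 1.865 q6 -0.477 F [ 4.59  0.23 -2.65] T [ 0.135 -0.735 -0.068] open 0.0447
tool d [ 0.0005 -0.001  -0.0039]
```

>>> drive_tool(
  motion=[
    {"travel":[0,0,-0.002],"twist":[0,0,0],"grip":1},
    {"travel":[0,0,-0.004],"twist":[0,0,0],"grip":1},
    {"travel":[0,0,-0.005],"twist":[0,0,0],"grip":1},
    {"travel":[0,0,-0.006],"twist":[0,0,0],"grip":1},
    {"travel":[0,0,-0.006],"twist":[0,0,0],"grip":1},
  ],
)

```text
clock: 4.78
tcp_pos: [0.5655, 0.0089, 0.284]
orientation: [0.001, 0.596, 0.803, 0.001]
force: [5.3, 0.0, -5.2]
opening: 0.0446
finger_force: 52.8
```

```bash
python3 -c "
from h import *
totool([.5645,.009,.2837])"
```

```text
clock 4.7833 tcp [0.5655 0.0089 0.284 ] yaw 1.865 q6 -0.477 F [ 5.32  0.05 -5.17] T [ 0.108 -1.058 -0.005] open 0.0446
tool d [ 0.0004 -0.0009  0.0003]
```

>>> drive_tool(
  motion=[
    {"travel":[0,-0.001,-0.0005],"twist":[0,0,0.1],"grip":1},
    {"travel":[0,-0.001,-0.0005],"twist":[0,0,0.2],"grip":1},
    {"travel":[0,-0.001,-0.0005],"twist":[0,0,0.3],"grip":1},
    {"travel":[0,-0.001,-0.0005],"twist":[0,0,0.4],"grip":1},
    {"travel":[0,-0.001,-0.0005],"twist":[0,0,0.5],"grip":1},
    {"travel":[0,-0.001,-0.0005],"twist":[0,0,0.6],"grip":1},
    {"travel":[0,-0.001,-0.0005],"twist":[0,0,0.7],"grip":1},
  ],
  newtons=35,
)

```text
clock: 5.37
tcp_pos: [0.5651, 0.0087, 0.2846]
orientation: [0.001, 0.733, 0.68, 0.001]
force: [6.5, 0.3, -4.6]
opening: 0.0446
finger_force: 52.9
```

```bash
python3 -c "
from h import *
totool([.5645,.009,.2837])"
```

```text
clock 5.3667 tcp [0.5651 0.0087 0.2846] yaw 1.496 q6 -0.109 F [ 6.52  0.3  -4.64] T [ 0.133 -1.097  0.061] open 0.0446
tool d [ 0.0003 -0.0006  0.0009]
```

>>> drive_tool(
  motion=[
    {"travel":[0,0.001,0],"twist":[0,0,0.1],"grip":1},
    {"travel":[0,0.002,0],"twist":[0,0,0.2],"grip":1},
    {"travel":[0,0.002,0],"twist":[0,0,0.3],"grip":1},
    {"travel":[0,0.002,0],"twist":[0,0,0.4],"grip":1},
    {"travel":[0,0.002,0],"twist":[0,0,0.5],"grip":1},
  ],
)

```text
clock: 5.78
tcp_pos: [0.5655, 0.0087, 0.2843]
orientation: [-0.0, 0.815, 0.579, -0.0]
force: [3.4, 1.2, -4.4]
opening: 0.0445
finger_force: 53.0
```

```bash
python3 -c "
from h import *
totool([.5645,.009,.2837])"
```

```text
clock 5.7833 tcp [0.5655 0.0087 0.2843] yaw 1.235 q6 0.154 F [ 3.45  1.17 -4.43] T [ 0.084 -0.81   0.115] open 0.0445
tool d [-0.     -0.001   0.0006]
```

>>> drive_tool(
  motion=[
    {"travel":[0,0.001,0],"twist":[0,0,0.1],"grip":1},
    {"travel":[0,0.001,0],"twist":[0,0,0.2],"grip":1},
    {"travel":[0,0.001,0],"twist":[0,0,0.3],"grip":1},
    {"travel":[0,0.001,0],"twist":[0,0,0.4],"grip":1},
    {"travel":[0,0.001,0],"twist":[0,0,0.5],"grip":1},
  ],
)

```text
clock: 6.2
tcp_pos: [0.5655, 0.0086, 0.2839]
orientation: [-0.001, 0.884, 0.468, -0.001]
force: [2.3, 2.0, -4.2]
opening: 0.0448
finger_force: 53.0
```

```bash
python3 -c "
from h import *
totool([.5645,.009,.2837])"
```

```text
clock 6.2 tcp [0.5655 0.0086 0.2839] yaw 0.973 q6 0.415 F [ 2.28  2.05 -4.16] T [ 0.088 -0.602  0.053] open 0.0448
tool d [-0.0003 -0.0011  0.0002]
```

>>> drive_tool(
  motion=[
    {"travel":[0,0,-0.0005],"twist":[0,0,0.1],"grip":1},
    {"travel":[0,0,-0.0005],"twist":[0,0,0.2],"grip":1},
    {"travel":[0,0,-0.0005],"twist":[0,0,0.3],"grip":1},
    {"travel":[0,0,-0.0005],"twist":[0,0,0.4],"grip":1},
    {"travel":[0,0,-0.0005],"twist":[0,0,0.5],"grip":1},
  ],
)

```text
clock: 6.62
tcp_pos: [0.5654, 0.0087, 0.2843]
orientation: [-0.001, 0.937, 0.348, -0.001]
force: [1.7, 1.2, -4.6]
opening: 0.0449
finger_force: 53.0
```

```bash
python3 -c "
from h import *
totool([.5645,.009,.2837])"
```

```text
clock 6.6167 tcp [0.5654 0.0087 0.2843] yaw 0.711 q6 0.677 F [ 1.71  1.22 -4.63] T [ 0.107 -0.522  0.066] open 0.0449
tool d [-0.0005 -0.0008  0.0006]
```

>>> drive_tool(
  motion=[
    {"travel":[0,0,0],"twist":[0,0,0.1],"grip":1},
    {"travel":[0,0,0],"twist":[0,0,0.2],"grip":1},
    {"travel":[0,0,0],"twist":[0,0,0.3],"grip":1},
    {"travel":[0,0,0],"twist":[0,0,0.4],"grip":1},
    {"travel":[0,0,0],"twist":[0,0,0.5],"grip":1},
  ],
)

```text
clock: 7.03
tcp_pos: [0.5653, 0.0096, 0.2842]
orientation: [-0.001, 0.974, 0.225, -0.001]
force: [1.9, 6.8, -4.1]
opening: 0.0453
finger_force: 53.0
```

```bash
python3 -c "
from h import *
totool([.5645,.009,.2837])"
```

```text
clock 7.0333 tcp [0.5653 0.0096 0.2842] yaw 0.454 q6 0.935 F [ 1.87  6.82 -4.06] T [ 0.537 -0.582  1.55 ] open 0.0453
tool d [-0.001   0.0002  0.0006]
```

The torque jumped to 1.5 N m, so the lock has engaged. I'll back off at once.

>>> drive_tool(
  motion=[
    {"travel":[0,0,0],"twist":[0,0,-0.2],"grip":1},
    {"travel":[0,0,0],"twist":[0,0,-0.3],"grip":1},
  ],
)

```text
clock: 7.2
tcp_pos: [0.5653, 0.0088, 0.2843]
orientation: [-0.001, 0.953, 0.302, -0.002]
force: [3.1, 1.0, -5.0]
opening: 0.0446
finger_force: 53.0
```

```bash
python3 -c "
from h import *
totool([.5645,.009,.2806])"
```

```text
clock 7.2 tcp [0.5653 0.0088 0.2843] yaw 0.613 q6 0.775 F [ 3.05  0.96 -4.96] T [ 0.084 -0.486 -0.037] open 0.0446
tool d [-0.0005 -0.0006  0.0037]
```

>>> drive_tool(
  motion=[
    {"travel":[0,0,0.0015],"twist":[0,0,0],"grip":1},
    {"travel":[0,0,0.003],"twist":[0,0,0],"grip":1},
    {"travel":[0,0,0.0045],"twist":[0,0,0],"grip":1},
    {"travel":[0,0,0.0055],"twist":[0,0,0],"grip":1},
    {"travel":[0,0,0.0055],"twist":[0,0,0],"grip":1},
  ],
)

```text
clock: 7.62
tcp_pos: [0.5657, 0.0087, 0.2803]
orientation: [-0.001, 0.954, 0.299, -0.001]
force: [-2.7, 3.6, 1.7]
opening: 0.0446
finger_force: 53.7
```

```bash
python3 -c "
from h import *
totool([.5645,.009,.2806])"
```

```text
clock 7.6167 tcp [0.5657 0.0087 0.2803] yaw 0.608 q6 0.78 F [-2.69  3.55  1.65] T [ 0.665  0.43  -0.037] open 0.0446
tool d [-0.0008 -0.0009 -0.0003]
```

The lowering is blocked at a lift of about 0.107 with an upward force, so the mast is locked. I'll release and retreat straight up.

>>> drive_tool(
  motion=[
    {"travel":[0,0,-0.001],"twist":[0,0,0],"grip":0.2},
    {"travel":[0,0,-0.001],"twist":[0,0,0],"grip":-0.3},
    {"travel":[0,0,-0.001],"twist":[0,0,0],"grip":-1},
    {"travel":[0,0,-0.001],"twist":[0,0,0],"grip":-1},
    {"travel":[0,0,-0.001],"twist":[0,0,0],"grip":-1},
    {"travel":[0,0,-0.001],"twist":[0,0,0],"grip":-1},
    {"travel":[0,0,-0.001],"twist":[0,0,0],"grip":-1},
    {"travel":[0,0,-0.001],"twist":[0,0,0],"grip":-1},
  ],
)

```text
clock: 8.28
tcp_pos: [0.5667, 0.0079, 0.2808]
orientation: [0.0, 0.954, 0.3, 0.0]
force: [0.3, 0.8, 0.1]
opening: 0.0855
finger_force: 0.0
```

>>> drive_tool(
  motion=[
    {"travel":[0,0,-0.02],"twist":[0,0,0],"grip":-1},
    {"travel":[0,0,-0.05],"twist":[0,0,0],"grip":-1},
    {"travel":[0,0,-0.08],"twist":[0,0,0],"grip":-1},
    {"travel":[0,0,-0.1],"twist":[0,0,0],"grip":-1},
    {"travel":[0,0,-0.1],"twist":[0,0,0],"grip":-1},
    {"travel":[0,0,-0.1],"twist":[0,0,0],"grip":-1},
    {"travel":[0,0,-0.1],"twist":[0,0,0],"grip":-1},
  ],
)

```text
clock: 8.87
tcp_pos: [0.566, 0.0082, 0.3798]
orientation: [-0.0, 0.954, 0.3, -0.001]
force: [-0.4, 0.8, -1.2]
opening: 0.0854
finger_force: 0.0
```

```bash
python3 - <<'E'
from h import *
totool([.5645,.009,.38])
im=camera("scene")[:,:,::-1]
print([proj("scene",np.array([.5655,.009,z])).round(1) for z in(.205,.3125)])
cv2.imwrite("pics/end.png",cv2.resize(im[120:270,240:400],None,fx=4,fy=4,interpolation=cv2.INTER_CUBIC))
E
```

```text
clock 8.8667 tcp [0.566  0.0082 0.3798] yaw 0.609 q6 0.779 F [-0.42  0.78 -1.22] T [-0.031  0.001 -0.019] open 0.0854
tool d [-0.0007 -0.0015 -0.0002]
[array([317.5, 200.3]), array([316.8, 176.9])]
```

View pics/end.png

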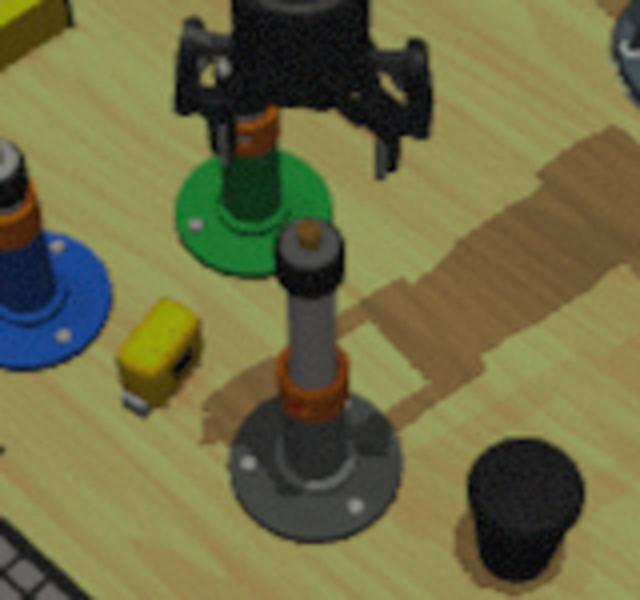

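The mast stands up by itself. The stud top is at full-image (317,177), which matches the locked prediction of (316.8,176.9). The red button shows at about (315,221). The tape and the cup are where they were, and the gripper is clear.

```bash
python3 -c "
from plant import *
print(close_job())"
```

```text
the job is handed in; nothing more can be done
None
```

The steel stand's mast is locked at its working height, about 107 mm out, standing by itself with the gripper clear; the turn briefly reached about 1.5 N m against the lock (above the 1 N m you set) before I backed off, and the job is handed in, with no verdict returned.

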